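# Steady the rocking spice caddy and load its tray

### The arm

A 6-joint arm with a two-finger parallel gripper is mounted at the origin on the work surface. World frame = base frame: x ahead of the robot, y to its left, z up, the work surface at z = 0. Lengths are in mm, angles in rad, forces in N, time in s.
With the tool pointing down it reaches from about 325 to 875 mm from the base axis. Payload 4.4 kg.
Tool frame: the origin (TCP) lies at the very end of the fingers, on their centre line; the grasp point (between the pads) lies 19 mm behind it (bot.pinch_z is the distance from the TCP to the grasp point, in mm); z points along the fingers, y is the line along which they close (so a half turn about z gives the same grasp; the last joint's range is limited). The gripper opens to 85 mm and grips with 20 to 120 N. Pads are 22 mm wide; open, the fingers measure 114 mm over their backs; the gripper's body (76 mm by 85 mm) begins 54 mm behind the grasp point. The pads swing forward as they close: fully open they stand 13 mm farther back than shut.
Start: joints at [-1.474, 0.207, 1.542, -0, 1.393, -0.15], TCP at [140.461, -557.582, 231.282] pointing down, gripper open.
Joint ranges: [-2.73, 2.73], [-0.86, 2.22], [0.23, 2.46], [-1.11, 4.25], [0.08, 2.63], [-2.82, 2.82]. Speed limits (rad/s): [2.79, 2.79, 3.14, 3.14, 3.14, 3.14].

### API

Orientations are given as a rotation vector (axis times angle).
In Python, from station import bot gives the robot as it stands. Calls block until the motion is done:
- bot.reach(position, orientation): joint-space move of the TCP to a pose.
- bot.move_l(position, rotation=None, speed=150, stop_force=None): straight line of the TCP; rotation=None keeps the orientation; speed is the mean speed in mm/s. With stop_force (N) it stops when the force on the tool has changed by that much, and returns True; else False.
- bot.movej(angles): joint-space move.
- bot.command_gripper(opening, grip_force=None): opening from 0.0 (shut) to 1.0 (fully open); grip_force is the grip in N (None keeps the last); returns when the fingers have stopped.
- bot.hold(seconds).
- bot.ik(position, orientation): joint angles nearest the present ones, or None.
- bot.get_image(name): name is "scene" or "top" or "wrist"; returns (picture, depth): 400x640x3 uint8, red, green, blue; 400x640 float32, mm along the optical axis (not along the pixel's ray), 0 where there is no reading.
- bot.camera_params(name): a dict with "fov_y" (degrees; the focal length in pixels is half the picture's height over the tangent of half this angle, whatever the lens; pixels are square), "cx", "cy" (the principal point, pixels), "rvec" (rotation vector, rad) and "tvec" (3), from world to camera coordinates, as OpenCV has them; the wrist camera has in their place "hand_eye" (4x4, takes a point from camera to tool coordinates, whose origin is the TCP and whose axes are the flange's). Camera axes: x right, y down, z forward; pixel columns grow to the right and rows downward; lengths in mm; the calibration is good to about 2 mm. A picture is of the moment at which its call begins: read the wrist's pose just before it. camera_params takes no time and is no camera call.
A pose or a line that the arm cannot do raises bot.MotionError and nothing moves.
- bot.finish_job(): hands the job in; it is judged then, once.
Readings, each from a call of its own:
- bot.get_clock(): time.
- bot.get_q(): joint angles.
- bot.get_joint_vel(): joint speeds.
- bot.get_tau(): joint torques, N m.
- bot.get_eef_pos(): TCP position.
- bot.get_orientation(): TCP orientation.
- bot.get_wrist_force(): force on the tool from outside, world axes, zero at the start.
- bot.get_wrist_torque(): the same for the moment, N m.
- bot.get_width(): opening from 0.0 (shut) to 1.0 (fully open).
- bot.get_grasp_force(): force on a finger pad.
Only numpy, scipy, OpenCV 4.12 (cv2) and the standard library are available. Lean on these libraries where they do the work, as an engineer would, in place of code of your own. Each camera call takes 0.05 s, during which the arm holds its last target. There are 200 camera calls.

### The job

The spice caddy rocks because its two screw feet are too short: turn both orange knobs until it stands level and steady without wobbling, each knob's top level with the black caps and its white end pointing straight outward. Only then press the red button so the tray springs out, put every masala tin on the counter into the tray, and push the tray home until it clicks and stays shut. Leave the jar, rolling pin, scraper and spoon rest where they are.

Things in the scene. Friction and masses are not known exactly. Their poses are not given: they have to be found in the camera images.
- caddy: spice caddy: wooden box, 244 mm (its x) by 160 mm (its y), roof top 116 mm up, 3.2 kg, not fixed down. Origin: centre of its underside at foot level; z up; +y is the open front where the tray comes out. Feet at (+-105, +-65) mm: fixed at (+105, +65) and (-105, -65), screw feet at (-105, +65) (left) and (+105, -65) (right). Both screw feet start short, so it leans and rocks a few degrees.
- cap_top (a point): top of one of the two plain round black caps, 38 mm tall, on the clear roof above the fixed feet; this one at (+105, +65) mm in the caddy's x, y, the other at (-105, -65).
- knob_left (a joint): turn of the left screw foot's knob, rad; grows clockwise seen from above, which screws the foot down and raises that corner, 14 mm a full turn. 0 = foot as long as the fixed ones: knob top level with the black caps, bar along the caddy's x, white end to its -x (outward). Starts at -4.2 to -2.4 (5 to 9 mm short); stops at -5.2 and +1.5. Stiff (about 0.1 N m), stays where left.
- knob_right (a joint): the same for the right screw foot; 0 = right length, knob top level with the black caps, bar along the caddy's x, white end to its +x (outward).
- knob_left_grip (a point): centre of the left knob's bar: an upright orange bar 46 mm long, 14 mm thick, 28 mm tall with one white end, above the caddy's roof; the point is 12 mm below the bar's top and moves with the knob. The point's x axis runs along the bar; at knob 0 its axes are parallel to the caddy's and the bar's underside is 10 mm above the roof (higher while the foot is short).
- knob_right_grip (a point): the same for the right knob.
- release_top (a point): centre of the top of the round red release button, 30 mm across, standing 14 mm above the caddy's roof near its back edge. Pressed straight down 9 mm (2 N rising to 4.5 N) it frees the tray, which a spring drives fully out; let go, it springs back up.
- tray (a joint): how far the tray is out, m: 0 = shut and latched, 0.11 = fully out. A spring drives it outward (5 N shut, 2 N out), so it stays shut only when latched. To latch, push the front 3 to 5 mm past 0 (stop at -0.005), about 12 N, where it clicks, then let go.
- tray_floor (a point): centre of the tray's inner floor, moves with it, axes as the caddy's. The white tray is 206 mm (x) by 78 mm (y) inside; side and back walls rise 25 mm above this floor, the blue front panel 27 mm; under the caddy's roof there is 73 mm above this floor. Shut, it lies 35 mm up and 39 mm to +y in the caddy's frame; up to four tins stand side by side along x.
- tray_front (a point): centre of the outer face of the tray's blue front panel, 222 mm wide and 34 mm tall; the face looks to the caddy's +y. Shut, it stands 8 mm proud of the caddy.
- tin_red: square masala tin, 42 x 42 mm and 62 mm tall, 90 g, red body with a steel-coloured lid; origin at its centre (31 mm above its underside), z along its height; starts upright on the counter. Absent in some runs.
- tin_yellow: square masala tin, 42 x 42 mm and 62 mm tall, 90 g, yellow body with a steel-coloured lid; origin at its centre (31 mm above its underside), z along its height; starts upright on the counter. Absent in some runs.
- tin_green: square masala tin, 42 x 42 mm and 62 mm tall, 90 g, green body with a steel-coloured lid; origin at its centre (31 mm above its underside), z along its height; starts upright on the counter. Absent in some runs.
- tin_blue: square masala tin, 42 x 42 mm and 62 mm tall, 90 g, blue body with a steel-coloured lid; origin at its centre (31 mm above its underside), z along its height; starts upright on the counter. Absent in some runs.
- jar: glass jar with a white swing-top lid, 92 mm across, 147 mm tall, origin under its centre; to be left alone.
- pin: slim dark rolling pin, 300 mm long, 28 mm thick, lying on the board along its own y; origin under its middle; to be left alone.
- board: wooden rolling board, 220 x 320 x 20 mm, origin under its centre; stays put.
- spoon_rest: orange spoon rest, 90 mm disc with a 70 x 32 mm tab to its +x, 14 mm tall, origin under the disc's centre; to be left alone.
- scraper: yellow scraper, 90 x 140 x 6 mm, flat on the counter, origin under its centre; to be left alone.

How it is judged (in metres and radians):
On the way, in this order (a step that is already met when the one before it is completed fails the run):
1. both screw feet set and the caddy level, tray still shut (value of joint knob_left between -0.5 and 0.5 rad and value of joint knob_right between -0.5 and 0.5 rad and angle between caddy's own z axis and vertical below 0.02 rad and value of joint tray below 0.005 m), for 0.3 s.
2. the released tray is out (value of joint tray above 0.09 m), for 0.2 s.
3. every tin present is in the tray (x of tin_red in the frame of tray_floor between -0.095 and 0.095 m and y of tin_red in the frame of tray_floor between -0.035 and 0.035 m and z of tin_red in the frame of tray_floor between 0.01 and 0.045 m and x of tin_yellow in the frame of tray_floor between -0.095 and 0.095 m and y of tin_yellow in the frame of tray_floor between -0.035 and 0.035 m and z of tin_yellow in the frame of tray_floor between 0.01 and 0.045 m and x of tin_green in the frame of tray_floor between -0.095 and 0.095 m and y of tin_green in the frame of tray_floor between -0.035 and 0.035 m and z of tin_green in the frame of tray_floor between 0.01 and 0.045 m and x of tin_blue in the frame of tray_floor between -0.095 and 0.095 m and y of tin_blue in the frame of tray_floor between -0.035 and 0.035 m and z of tin_blue in the frame of tray_floor between 0.01 and 0.045 m), for 0.3 s.
4. the tray is shut (value of joint tray below 0.003 m), for 0.2 s.
At the end, for the whole second after the job is handed in: Both knobs within 0.5 rad of their right setting (about 1 mm of foot), the caddy tilted less than 0.02 rad and at rest, the tray latched within 3 mm of shut, every tin present inside the tray (all of step 3 and value of joint knob_left between -0.5 and 0.5 rad and value of joint knob_right between -0.5 and 0.5 rad and angle between caddy's own z axis and vertical below 0.02 rad and value of joint tray between -0.006 and 0.003 m and linear speed of caddy below 0.02 m/s); the robot touches nothing.
It fails at once if the jar, rolling pin, spoon rest or scraper is moved more than 4 cm (distance of any of jar, pin, spoon_rest, scraper from where it was at the start of the episode above 0.04 m).
Of tin_red, tin_yellow, tin_green, tin_blue only 2 to 4 are there at a start; the rules pass over those that are not, and their reading is None.
At some moment in a run one of tin_red, tin_yellow, tin_green, tin_blue may be knocked a few centimetres aside while the robot is not near it.
Once in a run the grip may slacken for a moment while it holds something.
It also fails if it takes over 210 s, if anything falls off the work surface, if the arm or the gripper's body presses on something with over 40 N, if the wrist force passes 120 N, or if a joint passes its speed limit or range.

## Working session

There is one attempt and no reset: what is moved stays moved. The work goes in short steps, each a Python script; the robot and the scene stay as the last script left them, time stands still between calls to the robot, and variables do not carry over. Pictures are saved under pics/ and viewed, at most 14 in all, crops included, and the job is handed in when it is done.

```bash
ls; mkdir -p pics; cat > h.py <<'E'
import numpy as np, cv2
from station import bot
from scipy.spatial.transform import Rotation as R
def shot(name):
    p=bot.get_eef_pos(); o=bot.get_orientation()
    im,d=bot.get_image(name); c=bot.camera_params(name)
    f=200/np.tan(np.radians(c['fov_y'])/2)
    if name=='wrist':
        T=np.array(c['hand_eye']); Rt=R.from_rotvec(o).as_matrix()
        Rc=Rt@T[:3,:3]; t=Rt@T[:3,3]+np.array(p)
    else:
        Rw=cv2.Rodrigues(np.array(c['rvec'],float))[0]; Rc=Rw.T; t=-Rw.T@np.array(c['tvec'],float).ravel()
    return dict(im=im,d=d,f=f,cx=c['cx'],cy=c['cy'],R=Rc,t=t)
def ray(s,u,v): return s['R']@np.array([(u-s['cx'])/s['f'],(v-s['cy'])/s['f'],1.])
def onz(s,u,v,z):
    r=ray(s,u,v); return s['t']+r*(z-s['t'][2])/r[2]
def cloud(s):
    v,u=np.mgrid[0:400,0:640]; d=s['d']
    P=np.stack([(u-s['cx'])/s['f']*d,(v-s['cy'])/s['f']*d,d],-1)@s['R'].T+s['t']
    P[d<=0]=np.nan; return P
def save(s,n): cv2.imwrite('pics/'+n,cv2.cvtColor(s['im'],cv2.COLOR_RGB2BGR))
def down(a): # tool pointing down, tool y (closing line) at angle a from world x -> rotvec
    y=np.array([np.cos(a),np.sin(a),0]); z=np.array([0,0,-1.]); x=np.cross(y,z)
    return R.from_matrix(np.stack([x,y,z],1)).as_rotvec()
E
python3 - <<'E'
from h import *
for n in ('scene','top'):
    s=shot(n); save(s,n+'0.png'); print(n,s['t'],s['f'],s['cx'],s['cy'],s['R'][:,2], np.isfinite(cloud(s)).mean())
    np.savez(f'/tmp/{n}.npz',**s)
print(bot.get_orientation(),bot.camera_params('wrist'))
E
```

```text
pics
scene [1457.41941193   53.56212253  707.53175892] 390.45340527535734 316.4819040168694 191.30474052897324 [-0.81326093 -0.07954973 -0.57643603] 0.99594140625
top [ 509.39166615  -30.61992762 1508.4405223 ] 468.8617723430707 308.3157246773238 209.4248090827322 [ 0.0631319   0.01102883 -0.99794425] 0.99609375
[-3.11559592e+00 -3.86445393e-01 -8.35850514e-05] {'fov_y': 63.4617062293903, 'cx': 318.25182651021066, 'cy': 196.26632417771552, 'hand_eye': array([[-9.85632440e-04, -9.46510384e-01, -3.22671848e-01,
         8.44141666e+01],
       [ 9.99999175e-01, -1.19851626e-03,  4.61076671e-04,
         3.63631477e-01],
       [-8.23141315e-04, -3.22671127e-01,  9.46510785e-01,
        -1.44222440e+02],
       [ 0.00000000e+00,  0.00000000e+00,  0.00000000e+00,
         1.00000000e+00]])}
```

View pics/scene0.png

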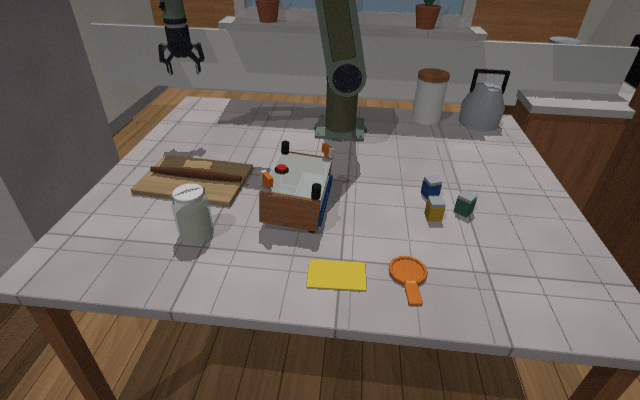

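View pics/top0.png

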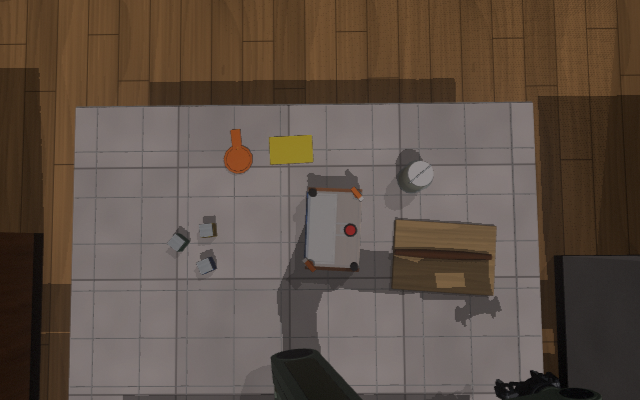

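The scene shows the caddy (open front facing left in the top view), with its knobs at about (310,265) and (357,193) and its caps at (312,192) and (354,266). Only three tins are present: green (178,242), yellow (208,230) and blue (207,265). I'll locate these roughly, then look closer with the wrist camera.

```bash
python3 - <<'E'
from h import *
s=dict(np.load('/tmp/top.npz')); P=cloud(s)
for n,(u,v) in dict(capF=(312,192),capB=(354,266),kl=(310,265),kr=(357,193),green=(178,242),yel=(207,230),blue=(206,266),btn=(350,230)).items():
    print(n,P[v,u].round(), onz(s,u,v,154 if n[0] in'ck' else 62).round())
c=.5*(onz(s,312,192,154)+onz(s,354,266,154)); print(c)
bot.reach([c[0],c[1],400],down(-np.pi/2)); s=shot('wrist'); save(s,'w1.png'); np.savez('/tmp/w1.npz',**s); print(bot.get_q(),s['t'])
E
```

```text
capF [645. -27. 156.] [646. -27. 154.]
capB [ 431. -146.  153.] [ 431. -145.  154.]
kl [435. -19. 152.] [435. -19. 154.]
kr [ 640. -156.  168.] [ 642. -157.  154.]
green [504. 388.  64.] [504. 389.  62.]
yel [540. 298.  65.] [540. 299.  62.]
blue [430. 300.  70.] [429. 301.  62.]
btn [ 535. -137.  136.] [ 536. -143.   62.]
[538.47040282 -86.1146342  154.        ]
[-3.18765803e-01  6.75518425e-02  1.35864925e+00 -2.26412494e-04
  1.71623888e+00  1.25338413e+00] [622.85774646 -87.04471694 543.67342553]
```

View pics/w1.png

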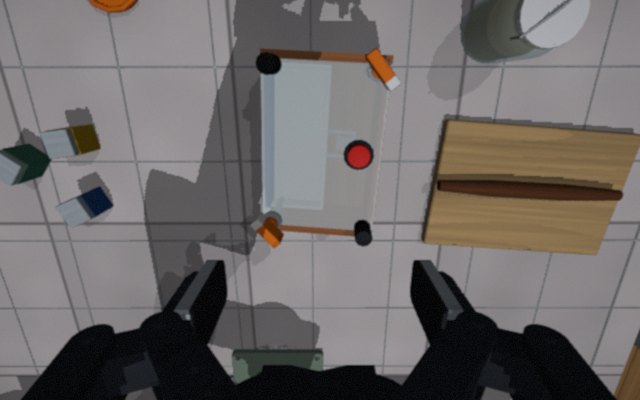

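The wrist view shows the caps at (268,63) and (363,232). The right knob is at (383,68) with its white end down-right. The left knob is at (271,230) with a pale end up at about (272,217). I'll get exact bars from the depth cloud.

```bash
cat >> h.py <<'E'
def knobs(s,cen=((433,-20),(642,-155))):
    P=cloud(s); hsv=cv2.cvtColor(s['im'],cv2.COLOR_RGB2HSV); out=[]
    for c in cen:
        near=(np.hypot(P[...,0]-c[0],P[...,1]-c[1])<40)
        org=near&(hsv[...,0]<18)&(hsv[...,1]>150)&(hsv[...,2]>90)&(P[...,2]>125)
        zt=np.nanpercentile(P[...,2][org],90)
        top=near&(P[...,2]>zt-5)&(P[...,2]<zt+6)&~((hsv[...,2]<60))
        orgt=org&top; X=P[top][:,:2]; O=P[orgt][:,:2]
        W=P[top&(hsv[...,1]<80)][:,:2]
        (cc,wh,ang)=cv2.minAreaRect(X.astype(np.float32))
        d=W.mean(0)-O.mean(0) if len(W) else np.array([np.nan]*2)
        out.append(dict(z=zt,c=np.array(cc),wh=wh,ang=ang,n=(len(X),len(O),len(W)),white=np.degrees(np.arctan2(d[1],d[0])),Oc=O.mean(0)))
    return out
E
python3 - <<'E'
from h import *
s=dict(np.load('/tmp/w1.npz')); P=cloud(s)
for k in knobs(s): print({a:(np.round(b,1)) for a,b in k.items()})
for n,(u,v) in dict(capF=(266,61),capB=(363,230),btn=(358,152),roof1=(360,100),roof2=(365,200),roof3=(340,75),r4=(340,210),rail1=(320,55),rail2=(320,231)).items(): print(n,P[v,u].round(1))
c=s['im'][180:260,230:310]; c2=s['im'][30:110,340:420]
cv2.imwrite('pics/k.png',cv2.resize(np.hstack([c,c2])[...,::-1],None,fx=5,fy=5,interpolation=cv2.INTER_CUBIC))
E
```

```text
{'z': np.float64(156.2), 'c': array([438.1, -17.6]), 'wh': array([45.6, 15.4]), 'ang': np.float64(42.6), 'n': array([355, 223,  97]), 'white': np.float64(42.9), 'Oc': array([434.8, -20.9])}
{'z': np.float64(172.9), 'c': array([ 639.1, -157.7]), 'wh': array([46.3, 14.5]), 'ang': np.float64(38.3), 'n': array([611, 442, 145]), 'white': np.float64(-140.5), 'Oc': array([ 643.6, -153.3])}
capF [648.9 -29.5 156.3]
capB [ 441.9 -146.2  152.7]
btn [ 542.4 -138.1  132.9]
roof1 [ 605.9 -139.5  122.6]
roof2 [ 472.2 -152.1  119.2]
roof3 [ 635.2 -113.9  123.1]
r4 [ 455.8 -117.9  115.3]
rail1 [657.8 -89.5 121.3]
rail2 [422.1 -89.5 113. ]
```

View pics/k.png

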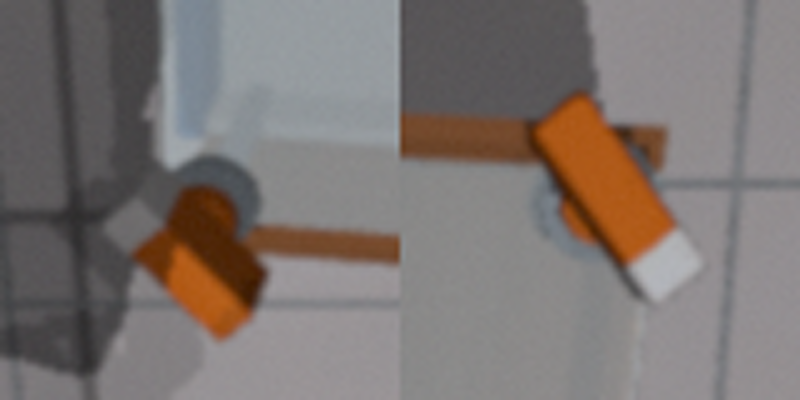

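The crop confirms the reading: the left bar's white end points at about 43° (world) and the right one's at about -140°. With caddy yaw at about -3°, knob_left ≈ -3.94 and knob_right ≈ -3.88. The caddy leans on the left foot. I'll turn the left knob first, following the corner's shift of about 12 mm as the caddy levels.

```bash
cat >> h.py <<'E'
def turn(p0,p1,a0,a1,n=None,grip=35,op=.55):
    """grip bar at TCP p0 with closing angle a0 (deg), turn to a1 while moving to p1, release"""
    p0=np.array(p0,float);p1=np.array(p1,float); n=n or int(np.ceil(abs(a1-a0)/25))
    up=np.array([0,0,70])
    bot.command_gripper(op); bot.reach(p0+up,down(np.radians(a0)))
    hit=bot.move_l(p0,speed=80,stop_force=15); bot.command_gripper(0,grip); bot.hold(.2)
    print('hit',hit,'w',bot.get_width(),'q6',bot.get_q()[5],bot.get_clock())
    for i in range(1,n+1):
        t=i/n; bot.move_l(p0+(p1-p0)*t,down(np.radians(a0+(a1-a0)*t)),speed=40)
        print(np.round(bot.get_wrist_force(),1),np.round(bot.get_wrist_torque(),2),round(bot.get_width(),3))
    bot.command_gripper(op); bot.hold(.3); bot.move_l(p1+up,speed=120); print(bot.get_clock())
def look(c,z=330,a=-90,name=None,dx=0):
    bot.reach([c[0],c[1],z],down(np.radians(a))); bot.hold(.3); s=shot('wrist')
    if name: save(s,name)
    return s
E
python3 - <<'E'
from h import *
turn([438,-17.6,129],[441,-23,129],133,20)
s=look([540,-90],400,name='w2.png'); np.savez('/tmp/w2.npz',**s)
for k in knobs(s,((441,-22),(642,-160))): print({a:(np.round(b,1)) for a,b in k.items()})
E
```

```text
hit False w 0.16548067742863767 q6 -2.559360157002929 7.6917
[-0.6  0.1  5.1] [-0.31 -0.6  -0.1 ] 0.165
[-1.5 -0.7  7. ] [-0.62 -0.11 -0.07] 0.158
[-2.5 -2.3  8. ] [-0.8   0.27 -0.06] 0.157
[-2.  -0.2  7.7] [-0.52  0.32 -0.11] 0.157
[-1.9 -1.3  7.8] [-0.23  0.09 -0.02] 0.159
11.85
{'z': np.float64(156.1), 'c': array([440.4, -22.6]), 'wh': array([14.4, 46.8]), 'ang': np.float64(20.1), 'n': array([357, 214, 110]), 'white': np.float64(-73.0), 'Oc': array([439.8, -17.3])}
{'z': np.float64(169.1), 'c': array([ 642.3, -163.4]), 'wh': array([46.1, 14.4]), 'ang': np.float64(38.2), 'n': array([601, 437, 142]), 'white': np.float64(-140.4), 'Oc': array([ 646.6, -159.1])}
```

```bash
python3 - <<'E'
from h import *
turn([440.4,-22.6,129],[443.5,-28,127.5],20,-93)
s=look([540,-98],400); np.savez('/tmp/w3.npz',**s)
kk=knobs(s,((443,-28),(644,-167)))
for k in kk: print({a:(np.round(b,1)) for a,b in k.items()})
k=kk[1]; d=kk[1]['c']-kk[0]['c']; print('yaw',np.degrees(np.arctan2(d[1],d[0]))+31.76)
P=cloud(s)
for u,v in [(360,100),(365,200),(340,75),(340,210)]: print(P[v,u].round(1))
a0=k['white']+270; print(a0)
c=k['c']; z=k['z']-27
turn([*c,z],[*c,z-4.3],a0,a0-112)
s=look([540,-98],400); np.savez('/tmp/w4.npz',**s)
for k in knobs(s,((443,-28),(644,-167))): print({a:(np.round(b,1)) for a,b in k.items()})
E
```

```text
hit False w 0.15287818776122478 q6 -0.5970903291542008 17.2667
[-2.9 -0.5  7.3] [ 0.28  0.33 -0.08] 0.154
[-3.1  0.5  9.1] [ 0.49  0.26 -0.09] 0.158
[-4.3  0.6  9.7] [ 0.36  0.36 -0.13] 0.153
[-6.5  1.  11.1] [ 0.48  0.46 -0.08] 0.151
[-6.   2.2 13.7] [ 0.47  0.73 -0.1 ] 0.156
21.4333
{'z': np.float64(156.3), 'c': array([443.2, -27.9]), 'wh': array([14.6, 45.9]), 'ang': np.float64(87.0), 'n': array([348, 245,  81]), 'white': np.float64(176.0), 'Oc': array([449.5, -28.7])}
{'z': np.float64(164.8), 'c': array([ 645.4, -169.2]), 'wh': array([46.4, 14.9]), 'ang': np.float64(38.7), 'n': array([601, 432, 142]), 'white': np.float64(-140.2), 'Oc': array([ 649.6, -164.7])}
yaw -3.187583349204612
[ 606.7 -150.4  117.5]
[ 472.7 -162.9  117.5]
[ 636.2 -124.5  118.1]
[ 457.6 -128.3  117.1]
129.79469849308
hit False w 0.1551940973645544 q6 -2.651250588292566 27.7917
[-1.4  0.9  3.6] [ 0.42  0.42 -0.11] 0.156
[-1.3  1.8  2.8] [ 0.35  0.45 -0.09] 0.157
[-1.3  0.8  3.7] [ 0.3   0.55 -0.11] 0.152
[-1.9 -0.7  4.1] [ 0.05  0.66 -0.07] 0.154
[-2.7 -0.1  3.4] [ 0.09  0.77 -0.05] 0.154
31.9583
{'z': np.float64(156.4), 'c': array([443.1, -27.8]), 'wh': array([13.8, 46.5]), 'ang': np.float64(87.1), 'n': array([356, 251,  79]), 'white': np.float64(175.8), 'Oc': array([449.3, -28.8])}
{'z': np.float64(160.6), 'c': array([ 645.3, -168.8]), 'wh': array([14.4, 46.4]), 'ang': np.float64(17.0), 'n': array([572, 391, 146]), 'white': np.float64(109.3), 'Oc': array([ 647.2, -173.3])}
```

```bash
python3 - <<'E'
from h import *
turn([645.3,-168.8,133.6],[645.3,-168.8,129.3],17,-93)
s=look([540,-98],400,name='w5.png'); np.savez('/tmp/w5.npz',**s)
kk=knobs(s,((443,-28),(644,-167)))
for k in kk: print({a:(np.round(b,1)) for a,b in k.items()})
d=kk[1]['c']-kk[0]['c']; print('yaw',np.degrees(np.arctan2(d[1],d[0]))+31.76)
P=cloud(s);im=s['im'].astype(int)
m=(im[...,0]>130)&(im[...,1]<60)&(im[...,2]<60); Q=P[m]; Q=Q[np.hypot(Q[:,0]-545,Q[:,1]+148)<40]
print('btn',len(Q),np.median(Q,0),Q.min(0),Q.max(0))
for u,v in [(360,100),(365,200),(340,75),(340,210)]: print(P[v,u].round(1))
blk=(im.max(2)<45)&(P[...,2]>145)&(P[...,2]<170)
for c in ((650,-40),(446,-155)):
    q=P[blk&(np.hypot(P[...,0]-c[0],P[...,1]-c[1])<30)]; print('cap',len(q),np.median(q,0))
E
```

```text
hit False w 0.1520388558285651 q6 -0.6822301602085036 37.5
[-3.  -0.6  4.5] [-0.32  0.67 -0.07] 0.156
[-2.7 -1.7  4.9] [-0.38  0.85 -0.17] 0.157
[-4.4 -1.9  3.5] [-0.38  1.07 -0.07] 0.157
[-5.  -1.2  7. ] [-0.23  1.17 -0.12] 0.153
[-6.2 -0.5  9.1] [-0.11  1.43 -0.1 ] 0.153
41.625
{'z': np.float64(156.3), 'c': array([443., -28.]), 'wh': array([13.5, 46.4]), 'ang': np.float64(87.3), 'n': array([355, 257,  77]), 'white': np.float64(176.9), 'Oc': array([449.3, -28.5])}
{'z': np.float64(156.6), 'c': array([ 645.5, -168.6]), 'wh': array([14.6, 46.1]), 'ang': np.float64(86.7), 'n': array([580, 392, 146]), 'white': np.float64(-5.3), 'Oc': array([ 640.9, -167.5])}
yaw -3.019615780245797
btn 366 [ 542.08749678 -147.7470866   131.41721205] [ 527.54578307 -161.13702067  129.52526803] [ 555.24530196 -133.99962535  134.24207591]
[ 607.  -151.   116.9]
[ 473.2 -163.4  117.4]
[ 636.5 -125.2  116.5]
[ 458.6 -128.7  118.3]
cap 383 [652.19564047 -40.04635813 155.34535141]
cap 224 [ 439.30680985 -156.00320015  155.08668622]
```

View pics/w5.png

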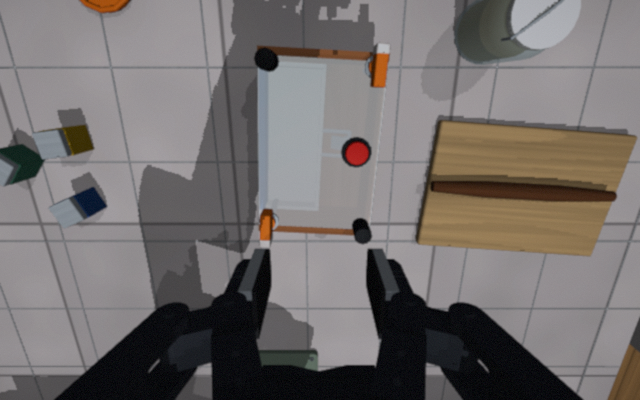

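The image shows the caddy level with both white ends outward (right end at (383,48), left end at (266,238)), and knob tops match the cap heights. Next I'll press the button and look at the tins.

```bash
python3 - <<'E'
from h import *
bot.command_gripper(0); o=down(np.radians(-90))
bot.reach([542,-147.7,160],o); print(bot.move_l([542,-147.7,118.5],speed=40,stop_force=14),bot.get_eef_pos(),bot.get_wrist_force())
bot.hold(.3); bot.move_l([542,-147.7,200],speed=150); bot.command_gripper(.9); print(bot.get_clock())
s=look([480,330],380,name='w6.png'); np.savez('/tmp/w6.npz',**s)
s=shot('top'); save(s,'top2.png'); np.savez('/tmp/top2.npz',**s)
E
```

```text
True [ 541.70056474 -147.55279022  120.88066003] [-0.88518299  0.58605927  5.52892122]
47.0333
```

View pics/w6.png

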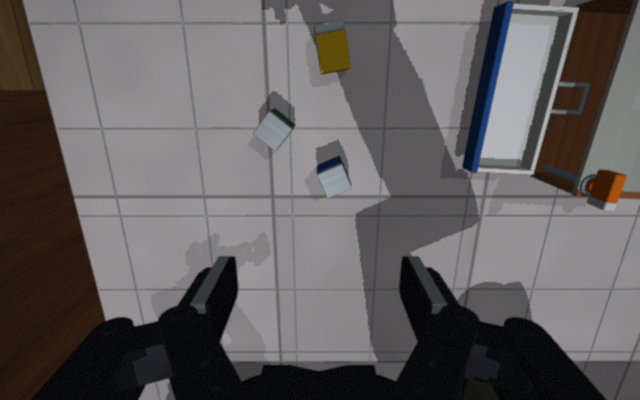

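View pics/top2.png

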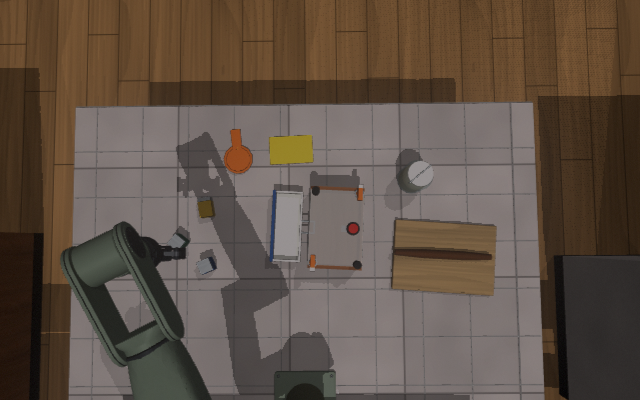

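The tray is fully out, and the top view shows it at (287,227). The yellow tin at (332,48) has been knocked over and seems to be lying down with its lid towards +x. Green (274,130) and blue (334,178) are upright. I'll measure poses from the depth.

```bash
cat >> h.py <<'E'
def tops(s,c,zmin,r=50):
    P=cloud(s); near=np.hypot(P[...,0]-c[0],P[...,1]-c[1])<r
    near&=P[...,2]>15; zt=np.nanpercentile(P[...,2][near],80) 
    m=near&(abs(P[...,2]-zt)<5); X=P[m]
    cc,wh,ang=cv2.minAreaRect(X[:,:2].astype(np.float32)); return np.array(cc),wh,ang,zt,len(X)
E
python3 - <<'E'
from h import *
s=dict(np.load('/tmp/w6.npz')); P=cloud(s)
for n,(u,v) in dict(yellow=(332,48),green=(272,130),blue=(334,178)).items(): print(n,P[v,u].round(),tops(s,P[v,u],0))
for n,(u,v) in dict(floor=(525,90),fl2=(535,40),fl3=(510,150),front=(490,80),wallL=(500,170),wallR=(545,8),back=(556,90)).items(): print(n,P[v,u].round(1))
E
```

```text
yellow [613. 310.  45.] (array([614.90539551, 309.97433472]), (61.98711395263672, 42.0761604309082), 9.619135856628418, np.float64(44.32529970261554), 1523)
green [507. 394.  65.] (array([490.54882812, 372.31918335]), (16.220293045043945, 53.647430419921875), 8.569997787475586, np.float64(460.7669581266536), 4183)
blue [436. 306.  63.] (array([478.07901001, 290.04440308]), (2.5344717502593994, 11.185568809509277), 89.56654357910156, np.float64(428.6866441828729), 133)
floor [558.7  32.8  36.6]
fl2 [623.7  32.3  36.6]
fl3 [471.9  37.1  35.3]
front [571.9  98.   62.2]
wallL [447.2  61.6  61.1]
wallR [657.4  42.5  61. ]
back [558.9   5.   60.4]
```

```bash
sed -i "s/near&=P\[...,2\]>15;/near\&=(P[...,2]>25)\&(P[...,2]<90);/" h.py
cat >> h.py <<'E'
C=np.array([544.2,-98.3]); YAW=np.radians(-3.05)
def cw(x,y): return C+np.array([[np.cos(YAW),-np.sin(YAW)],[np.sin(YAW),np.cos(YAW)]])@[x,y]
def pick(c,a,z,op=.85):
    o=down(np.radians(a)); bot.command_gripper(op); bot.reach([*c,z+90],o)
    h=bot.move_l([*c,z],speed=120,stop_force=15); bot.command_gripper(0,50); bot.hold(.2); print('pick',h,bot.get_width(),bot.get_grasp_force())
    bot.move_l([*c,190],speed=150); print('lift',bot.get_width(),bot.get_grasp_force(),bot.get_clock())
def place(c,a,z,op=.62):
    o=down(np.radians(a)); bot.reach([*c,190],o); print('pre',bot.get_width(),bot.get_grasp_force())
    h=bot.move_l([*c,z],speed=80,stop_force=8); bot.command_gripper(op); bot.hold(.2); bot.move_l([*c,200],speed=150); print('placed',h,bot.get_clock())
E
python3 - <<'E'
from h import *
s=dict(np.load('/tmp/w6.npz'))
for c in ((507,394),(436,306)): print(tops(s,c,0))
pick([614.9,310],-80.4,14)
place(cw(55,149),-3,50.5)
s=look([480,250],380,name='w7.png'); np.savez('/tmp/w7.npz',**s)
for c in ((507,394),(436,306),cw(55,149)): print(tops(s,c,0))
E
```

```text
(array([504.10592651, 394.08905029]), (40.55439758300781, 41.026824951171875), 51.326744079589844, np.float64(64.27287799602084), 836)
(array([431.20782471, 305.63375854]), (40.95250701904297, 40.71630859375), 23.530075073242188, np.float64(64.15442396452778), 728)
pick False 0.4815350148940605 53.18143665790558
lift 0.48211793859636515 52.63816595077515 53.5083
pre 0.48254716538569936 52.6311457157135
placed False 58.575
(array([504.33969116, 393.74255371]), (40.837806701660156, 40.981407165527344), 50.619571685791016, np.float64(63.98881622423223), 851)
(array([430.98394775, 305.16262817]), (41.25146484375, 40.36281204223633), 22.974502563476562, np.float64(64.06988894705705), 729)
(array([608.4755249 ,  45.29550934]), (62.54551315307617, 42.321083068847656), 86.62555694580078, np.float64(78.32785751969962), 1804)
```

View pics/w7.png

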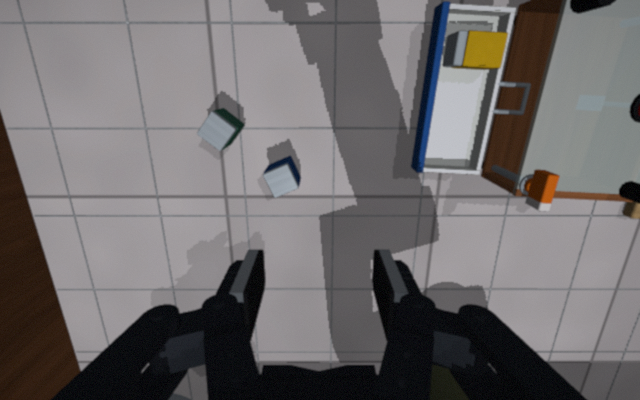

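The yellow tin lies in the tray at (475,50), with room to spare. Next are green and blue.

```bash
python3 - <<'E'
from h import *
pick([504.3,393.7],-39.4,31)
place(cw(-8,148),-93,68)
pick([431,305.2],-67,31)
place(cw(-64,148),-93,68)
s=look([500,30],400,name='w8.png'); np.savez('/tmp/w8.npz',**s)
P=cloud(s)
for x in (55,-8,-64):
    c=cw(x,148); m=np.hypot(P[...,0]-c[0],P[...,1]-c[1])<18; print(np.nanmedian(P[...,2][m]))
E
```

```text
pick False 0.4826750898090298 52.473880648612976
lift 0.4815524796861249 51.85721039772034 64.7583
pre 0.48204279000856853 51.84167146682739
placed False 69.2417
pick False 0.48081600105255695 51.90608024597168
lift 0.48324570008847384 51.178688406944275 73.3833
pre 0.482277647005547 51.16416335105896
placed False 77.575
78.34985536873074
98.3361923082951
413.79185090944804
```

View pics/w8.png

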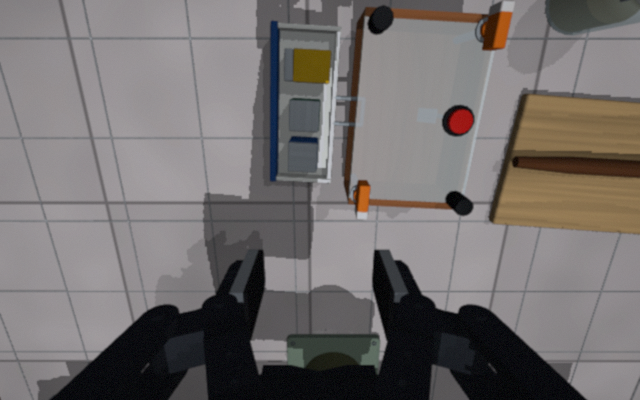

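All three tins are in the tray: (311,65), (305,114) and (303,155). Next I'll push it home with the tool tilted so the gripper body clears the roof.

```bash
python3 - <<'E'
from h import *
o=(R.from_rotvec([*(-np.radians(25)*np.array([np.cos(YAW),np.sin(YAW)])),0])*R.from_rotvec(down(YAW))).as_rotvec()
bot.command_gripper(0)
P=lambda y,z=43:[*cw(0,y),z]
bot.reach(P(245,150),o); bot.move_l(P(235),speed=120)
print(bot.move_l(P(112),speed=45,stop_force=20),bot.get_wrist_force().round(1),bot.get_clock())
h=bot.move_l(P(92.5),speed=15,stop_force=16); print(h,bot.get_eef_pos(),P(92.5),bot.get_wrist_force().round(1))
bot.hold(.2); bot.move_l(P(150),speed=60); bot.move_l(P(200,200),speed=150)
s=look([545,-60],400,name='w9.png'); np.savez('/tmp/w9.npz',**s); print(bot.get_clock())
for k in knobs(s,((443,-28),(644,-167))): print({a:(np.round(b,1)) for a,b in k.items()})
E
```

```text
False [0.2 5.1 1.7] 84.3333
False [549.14542929  -5.94793208  43.01593061] [np.float64(549.1216849508206), np.float64(-5.931027843518436), 43] [-0.8  4.7  1.4]
89.7167
{'z': np.float64(156.3), 'c': array([443.1, -27.6]), 'wh': array([14., 46.]), 'ang': np.float64(86.7), 'n': array([347, 250,  77]), 'white': np.float64(176.4), 'Oc': array([450.1, -28.2])}
{'z': np.float64(156.7), 'c': array([ 645.5, -168.5]), 'wh': array([14.9, 46.3]), 'ang': np.float64(86.9), 'n': array([575, 382, 151]), 'white': np.float64(-5.1), 'Oc': array([ 640.6, -167.2])}
```

View pics/w9.png

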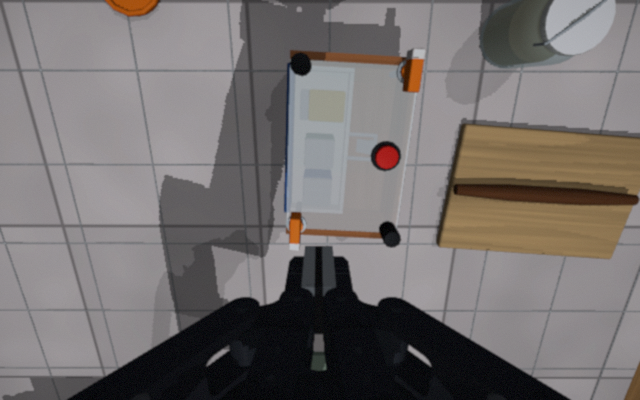

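The tray reads as shut, with its front strip at (289,150). The contact force stayed low, so I'll measure the panel's protrusion and repeat a firmer push to make sure it latched.

```bash
cat > meas.py <<'E'
from h import *
def front(s):
    P=cloud(s); im=s['im'].astype(int)
    m=(im[...,2]>im[...,0]+40)&(im[...,2]>im[...,1]+25)&(abs(P[...,2]-61)<6)
    q=(P[m][:,:2]-C)@np.array([[np.cos(YAW),-np.sin(YAW)],[np.sin(YAW),np.cos(YAW)]])
    print('front y in caddy (88=shut)',m.sum(),np.percentile(q[:,1],[50,90,97]),q[:,0].min(),q[:,0].max())
E
python3 - <<'E'
from meas import *
front(dict(np.load('/tmp/w9.npz'))); front(dict(np.load('/tmp/w8.npz')))
o=(R.from_rotvec([*(-np.radians(25)*np.array([np.cos(YAW),np.sin(YAW)])),0])*R.from_rotvec(down(YAW))).as_rotvec()
P=lambda y,z=43:[*cw(0,y),z]
bot.reach(P(150,150),o); bot.move_l(P(125),speed=120); bot.move_l(P(108),speed=60)
h=bot.move_l(P(84),speed=12,stop_force=17); p=bot.get_eef_pos(); print(h,p,np.linalg.norm(p[:2]-C),bot.get_wrist_force().round(1))
bot.hold(.2); bot.move_l(P(150),speed=60); bot.move_l(P(200,200),speed=150)
s=look([545,-20],400,name='w10.png'); front(s); print(bot.get_clock())
for k in knobs(s,((443,-28),(644,-167))): print({a:(np.round(b,1)) for a,b in k.items()})
s=shot('scene'); save(s,'scene2.png')
E
```

```text
front y in caddy (88=shut) 70 [86.42653746 87.34302493 87.58867398] -108.8469647873571 -39.83087476968615
front y in caddy (88=shut) 942 [192.58168947 195.9935235  196.46714432] -108.63891565389241 110.04271503983931
True [549.27115502  -5.86361113  42.7959702 ] 92.57538874279959 [-1.1  4.7  3.3]
front y in caddy (88=shut) 618 [85.09060443 87.60891935 88.14048868] -108.90518247484292 108.56943129129722
97.6417
{'z': np.float64(156.3), 'c': array([446.5, -27.7]), 'wh': array([13.9, 38.5]), 'ang': np.float64(86.9), 'n': array([295, 239,  27]), 'white': np.float64(179.7), 'Oc': array([449.7, -27.4])}
{'z': np.float64(156.8), 'c': array([ 645.4, -168.2]), 'wh': array([14.9, 46.1]), 'ang': np.float64(87.7), 'n': array([586, 378, 152]), 'white': np.float64(-5.2), 'Oc': array([ 640.7, -167.1])}
```

View pics/scene2.png

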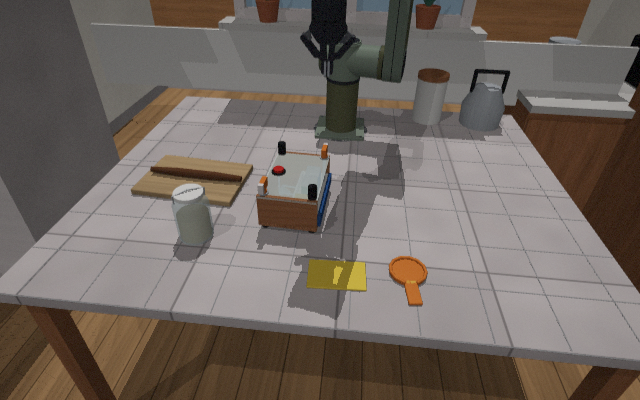

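View pics/w10.png

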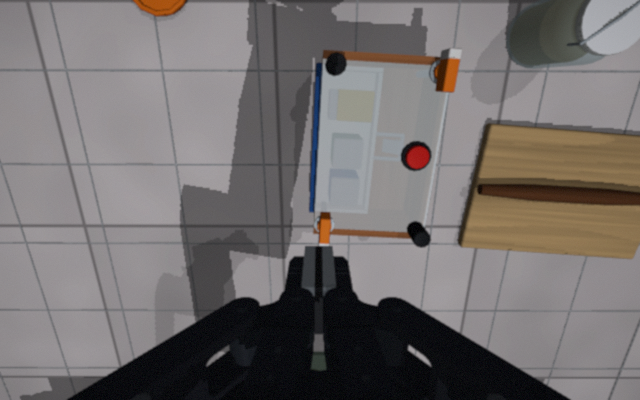

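The tray stays shut untouched, its front panel within about 2 mm of shut. The knobs are at zero and level, the tins are inside, and the other items are undisturbed. I'm handing in.

```bash
python3 -c "
from station import bot
print(bot.finish_job())"
```

```text
the job is handed in; nothing more can be done
None
```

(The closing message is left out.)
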